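# Snap the dog-biscuit box shut all round

## Task

The lid of the clear dog-biscuit box is on, but the hinged flap along each of its four sides is still sprung up. Press the flaps down with the fingertips, one side after another, until every one has clicked shut and lies level with the lid. Only press: do not pick up, tip or shove the box, and leave the other things on the bench and the drawer where they are.

Things in the scene. Friction and masses are not known exactly. Their poses are not given: they have to be found in the camera images.
- box: dog-biscuit box: clear plastic, white lid, loose on the bench, 0.9 kg. 136 (x) by 196 (y) by 84 mm (lips 4 more), footprint 112 by 172. Origin: centre of its underside; x along the short side, away from the robot; y along the long side; z up. The lid's middle panel (86 by 146, top at z = 82) and its corners are seated; between corners each rim side is a hinged flap, sprung up. The box wall stands under the flaps at x = +-61, y = +-91 mm
- flap_near (a joint): flap on the long side towards the robot (the box's -x side): white strip 134 by 24 mm, hinged on a crease 44 mm from the box's centre at z = 84. Angle in rad: 0 = fully raised (outer edge 10 mm too high), 0.45 = shut (level, top at z = 84). Starts at 0 to 0.12. Easy at first; from about 0.2 it resists, up to 9 N at 17 mm from the crease; past about 0.35 it snaps to 0.45 and stays. Let go earlier, it springs back to about 0.2
- flap_near_top (a point): point on the top of that flap, at mid length and 17 mm out from its crease, over the box wall: the place to press straight down. Rides with the flap; when the flap is shut it lies at x = -61 mm, y = 0, z = 84 mm in the box's frame
- flap_far (a joint): flap on the long side away from the robot (the box's +x side): white strip 134 by 24 mm, hinged on a crease 44 mm from the box's centre at z = 84. Angle in rad: 0 = fully raised (outer edge 10 mm too high), 0.45 = shut (level, top at z = 84). Starts at 0 to 0.12. Easy at first; from about 0.2 it resists, up to 9 N at 17 mm from the crease; past about 0.35 it snaps to 0.45 and stays. Let go earlier, it springs back to about 0.2
- flap_far_top (a point): point on the top of that flap, at mid length and 17 mm out from its crease, over the box wall: the place to press straight down. Rides with the flap; when the flap is shut it lies at x = +61 mm, y = 0, z = 84 mm in the box's frame
- flap_left (a joint): flap on the short side at the robot's left (the box's +y side): white strip 76 by 24 mm, hinged on a crease 74 mm from the box's centre at z = 84. Angle in rad: 0 = fully raised (outer edge 10 mm too high), 0.45 = shut (level, top at z = 84). Starts at 0 to 0.12. Easy at first; from about 0.2 it resists, up to 9 N at 17 mm from the crease; past about 0.35 it snaps to 0.45 and stays. Let go earlier, it springs back to about 0.2
- flap_left_top (a point): point on the top of that flap, at mid length and 17 mm out from its crease, over the box wall: the place to press straight down. Rides with the flap; when the flap is shut it lies at y = +91 mm, x = 0, z = 84 mm in the box's frame
- flap_right (a joint): flap on the short side at the robot's right (the box's -y side): white strip 76 by 24 mm, hinged on a crease 74 mm from the box's centre at z = 84. Angle in rad: 0 = fully raised (outer edge 10 mm too high), 0.45 = shut (level, top at z = 84). Starts at 0 to 0.12. Easy at first; from about 0.2 it resists, up to 9 N at 17 mm from the crease; past about 0.35 it snaps to 0.45 and stays. Let go earlier, it springs back to about 0.2
- flap_right_top (a point): point on the top of that flap, at mid length and 17 mm out from its crease, over the box wall: the place to press straight down. Rides with the flap; when the flap is shut it lies at y = -91 mm, x = 0, z = 84 mm in the box's frame
- carabiner: steel carabiner lying flat, 118 by 64 by 12 mm. Origin at the centre of its underside. Only a bystander: to be left where it is
- tick_remover: small orange plastic forked tick remover, 60 by 14 by 11 mm, lying. Origin at the centre of its underside. Only a bystander: to be left where it is
- glasses_case: grey hard-shell sunglasses case, 64 by 160 by 56 mm, lying shut. Origin at the centre of its underside. Only a bystander: to be left where it is
- wax_tin: round shut metal tin of boot wax, 80 mm across, 25 mm high. Origin at the centre of its underside. Only a bystander: to be left where it is
- bowl: blue silicone collapsible dog bowl, popped up, 134 mm across, 57 mm high. Origin at the centre of its underside. Only a bystander: to be left where it is
- boot_brush: wooden boot brush lying on its bristles, 52 by 178 by 40 mm. Origin at the centre of its underside. Only a bystander: to be left where it is
- flashlight: black flashlight lying, 114 mm long along x, 34 mm high. Origin at the centre of its underside. Only a bystander: to be left where it is
- unit_drawer0_handle (a point): wooden knob of the half-open drawer in the low wooden drawer unit (220 by 300 by 115 mm) at the back left; the drawer is to be left as it is
There are look-alikes about, which are no part of the job. What is shaped like the box but orange or purple is not meant.

How it is judged:
At the end, for the whole second after the job is handed in: All four flaps are shut (each joint above 0.40 of its 0.45 rad), and the box stands upright (tilt under 0.05 rad), at rest and within 30 mm of where it stood (value of joint each of flap_near, flap_far, flap_left, flap_right above 0.4 rad and distance of box from where it was at the start of the episode below 0.03 m and angle between box's own z axis and vertical below 0.05 rad and linear speed of box below 0.02 m/s); the robot touches nothing.
It fails at once if the box is lifted off the bench (height (world z) of box above 0.008 m).
It fails at once if the box is tipped (angle between box's own z axis and vertical above 0.12 rad).
It fails at once if the box is shoved or carried more than 30 mm (distance of box from where it was at the start of the episode above 0.03 m).
It fails at once if a bystander is picked up or knocked more than 20 mm from its place (distance of any of carabiner, tick_remover, glasses_case, wax_tin, bowl, boot_brush, flashlight from where it was at the start of the episode above 0.02 m).
It fails at once if the drawer is moved more than 20 mm (distance of unit_drawer0_handle from where it was at the start of the episode above 0.02 m).
It also fails if it takes over 42 s, if anything falls off the work surface, if the arm or the gripper's body presses on something with over 40 N, if the wrist force passes 120 N, or if a joint passes its speed limit or range.

## Robot

A 6-joint arm with a two-finger parallel gripper is mounted at the origin on the work surface. World frame = base frame: x ahead of the robot, y to its left, z up, the work surface at z = 0. Lengths are in m, angles in rad, forces in N, time in s.
With the tool pointing down it reaches from about 0.3 to 0.775 m from the base axis. Payload 14.6 kg.
Tool frame: the origin (TCP) lies midway between the tips of the shut fingers; the grasp point (between the pads) lies 19 mm behind it (manip.pinch_z is the distance from the TCP to the grasp point, in m); z points along the fingers, x is the direction in which the jaws open and shut, and the axes are right-handed (so a half turn about z gives the same grasp; the last joint's range is limited). The gripper opens to 85 mm and grips with 20 to 120 N. Pads are 22 mm wide; open, the fingers measure 114 mm over their backs; the gripper's body (76 mm by 85 mm) begins 54 mm behind the grasp point. The pads swing forward as they close: fully open they stand 13 mm farther back than shut.
Start: joints at [1.23, 0.3, 1.521, -0, 1.321, -0.067], TCP at [0.149, 0.53, 0.231] pointing down, gripper open.
Joint ranges: [-3.03, 3.03], [-0.79, 2.21], [0.23, 2.52], [-1.04, 4.18], [0, 3.07], [-2.55, 2.55]. Speed limits (rad/s): [2.22, 2.22, 2.57, 3.14, 3.14, 3.14].

## Interface

Orientations are given as a 3x3 rotation matrix whose columns are the frame's x, y, z axes.
In Python, from plant import sensors, eyes, ticket, manip gives the robot as it stands. The module is installed in compiled form; this text tells all that it offers.
- The arm moves only by the tool arm_command, never from a script. Its argument "deltas" is text: rows parted by semicolons, each of 7 numbers parted by spaces: the shift along the tool's x, y, z in mm, then the turn, a rotation vector about the tool's x, y, z in degrees, then the finger opening in mm, from 0 to 85.4. In form: dx dy dz ax ay az hand; .... A call has exactly 5 rows; each row shifts and turns the pose as measured when the row begins, along the tool's axes as they then stand; what a row does not reach is not made up. A row lasts 1/10 s, in which the tool goes at most 50 mm and 8.59 degrees, less where a joint would pass 70% of its speed; a pose out of reach is approached as far as the arm can. A call is refused whole if a number of a shift passes 50 or a number of a turn 8.59, either way. A call with a gripper value outside its range is refused whole. The fingers move at their own pace and stop on an object; the grip force is fixed at half the most. Time passes only in rows, so rows that do not move let the fingers close, or fill a call up. It gives the time, the measured TCP pose, the force and the opening at its end, in the units of the state.
- sensors.read_state(): the state, without advancing time (a new reading comes with each control period).
- eyes.read_camera(name): name is "side" or "top" or "wrist"; returns a dict with "color" (420x560x3 uint8, red, green, blue), "mtx" (3x3 intrinsics, pixels), "D" ([k1, k2, p1, p2, k3] as OpenCV has them; the pictures are not rectified), "origin" and "attitude" of the camera in the world. Camera axes: x right, y down, z forward; pixel columns grow to the right and rows downward; lengths in m; the calibration is good to about 2 mm. A picture is of the moment at which its call begins. There is no depth.
- ticket.hand_in(): hands the job in, once; it reports no verdict.
The state is a dict: "clock": time; "q": joint angles; "joint_vel": joint speeds; "tau": joint torques, N m; "ee_pos": TCP position; "orientation": TCP orientation; "contact_force": force on the tool from outside, world axes, zero at the start; "torque": the same for the moment, N m; "grip_width": finger opening in m.
Only numpy, scipy, OpenCV 4.12 (cv2) and the standard library are available. Lean on these libraries where they do the work, as an engineer would, in place of code of your own. Each camera call takes 0.05 s, during which the arm holds its last target. There are 200 camera calls.

## Working session

There is one attempt and no reset: what is moved stays moved. The work goes in short steps, Python scripts to look and compute and a tool call to move; the robot and the scene stay as the last step left them, time stands still between calls to the robot, and variables do not carry over. Pictures are saved under pics/ and viewed, about 8 in all and at most 12, crops included, and the job is handed in when it is done.

Besides the shell and the picture viewer there is one more tool, called after ">>>" as a command line: name --argument value ..., lists and objects as JSON in quotes. arm_command: Moves the arm, as the interface text tells. Its arguments: {"type":"object","properties":{"deltas":{"type":"string"}},"required":["deltas"]}

```bash
mkdir -p pics; cat > h.py <<'E'
import numpy as np, cv2
from plant import sensors, eyes, ticket, manip
def cam(n,save=None):
    c=eyes.read_camera(n); 
    if save: cv2.imwrite('pics/'+save,c['color'][:,:,::-1])
    return c
def ray(c,uv,z):
    p=cv2.undistortPoints(np.array(uv,float).reshape(-1,1,2),np.array(c['mtx']),np.array(c['D'])).reshape(-1,2)
    d=np.c_[p,np.ones(len(p))]@np.array(c['attitude']).T; o=np.array(c['origin'])
    return o+d*((z-o[2])/d[:,2])[:,None]
def proj(c,P):
    R=np.array(c['attitude']); o=np.array(c['origin'])
    return cv2.projectPoints((np.array(P,float).reshape(-1,3)-o)@R,np.zeros(3),np.zeros(3),np.array(c['mtx']),np.array(c['D']))[0].reshape(-1,2)
E
python3 - <<'E'
from h import *
a=cam('top','top0.png'); b=cam('side','side0.png')
print(a['origin'],a['attitude'],b['origin'],b['attitude']); s=sensors.read_state(); print(s)
E
```

```text
[0.38224099 0.03416091 1.13886699] [[ 0.02554968 -0.99760368  0.0642971 ]
 [-0.9996413  -0.02601258 -0.00637247]
 [ 0.00802973 -0.06411122 -0.99791045]] [0.43927186 1.34532231 0.80169661] [[-0.99967391  0.01316549  0.0218803 ]
 [-0.01287431  0.48013054 -0.87710257]
 [-0.02205289 -0.87709825 -0.47980448]]
{'clock': 0.1, 'q': array([ 1.23036719e+00,  3.00458970e-01,  1.52151844e+00, -1.37885259e-06,
        1.32073635e+00, -6.65925936e-02]), 'joint_vel': array([ 0.0001062 ,  0.00052769, -0.00289354, -0.00033835, -0.00116178,
        0.00056978]), 'tau': array([ 2.11327773e-03, -5.44376349e+01, -3.62377918e+01, -1.06371667e-05,
        3.00960550e-03, -2.09009215e-06]), 'ee_pos': array([0.14866127, 0.52930194, 0.23075448]), 'orientation': array([[ 2.70426478e-01,  9.62740557e-01, -3.73068532e-04],
       [ 9.62739980e-01, -2.70426726e-01, -1.05721320e-03],
       [-1.11870972e-03, -7.32695492e-05, -9.99999372e-01]]), 'contact_force': array([0.34916827, 0.17602804, 0.61029077]), 'torque': array([-0.03348903, -0.0268561 ,  0.00196193]), 'grip_width': 0.08567094071081018}
```

View pics/top0.png

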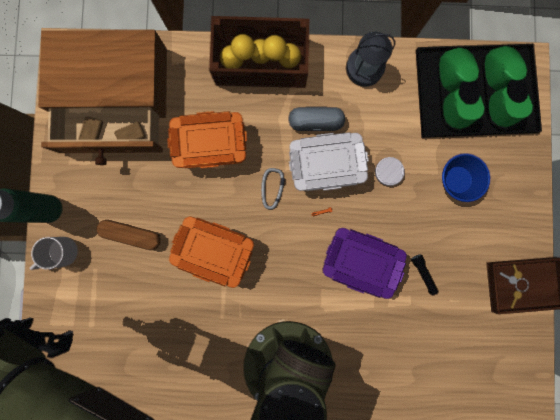

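View pics/side0.png

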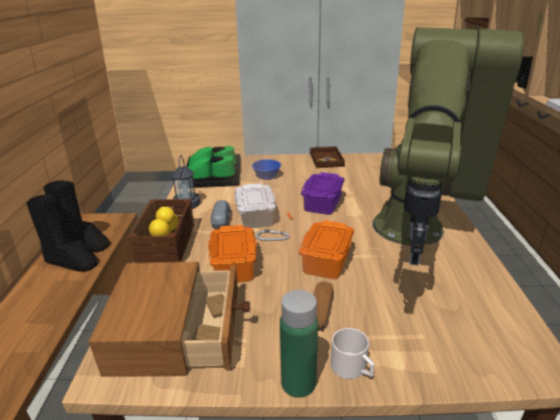

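```bash
python3 - <<'E'
from h import *
c=cam('top'); im=c['color']; hsv=cv2.cvtColor(im,cv2.COLOR_RGB2HSV)
m=((hsv[...,1]<60)&(hsv[...,2]>110)).astype(np.uint8)*255
m[:, :280]=0;m[:,373:]=0;m[:130]=0;m[200:]=0
m=cv2.morphologyEx(m,cv2.MORPH_CLOSE,np.ones((5,5)))
ct=max(cv2.findContours(m,0,2)[0],key=cv2.contourArea)
P=ray(c,ct.reshape(-1,2),0.088)[:,:2].astype(np.float32)
print(cv2.minAreaRect(ct),cv2.minAreaRect(P))
s=cam('side')
(cx,cy),_,_=cv2.minAreaRect(P)
print('side proj',proj(s,[[cx,cy,.088]]))
A=cv2.resize(im[120:205,275:415],None,fx=4,fy=4,interpolation=2)
cv2.drawContours(A,[((cv2.boxPoints(cv2.minAreaRect(ct))-[275,120])*4).astype(int)],0,(255,0,0),1)
B=cv2.resize(s['color'][170:245,200:310],None,fx=5,fy=3.2,interpolation=2)[:, :560]
A=A[:,:560]; B=cv2.resize(B,(560,240))
cv2.imwrite('pics/crop1.png',np.vstack([A,B])[:,:,::-1])
E
```

```text
((328.376953125, 161.01539611816406), (55.691593170166016, 79.38223266601562), 82.87498474121094) ((0.5604655742645264, -0.0897921621799469), (0.1478075236082077, 0.20954765379428864), 8.652559280395508)
side proj [[254.69204545 195.11646589]]
```

View pics/crop1.png

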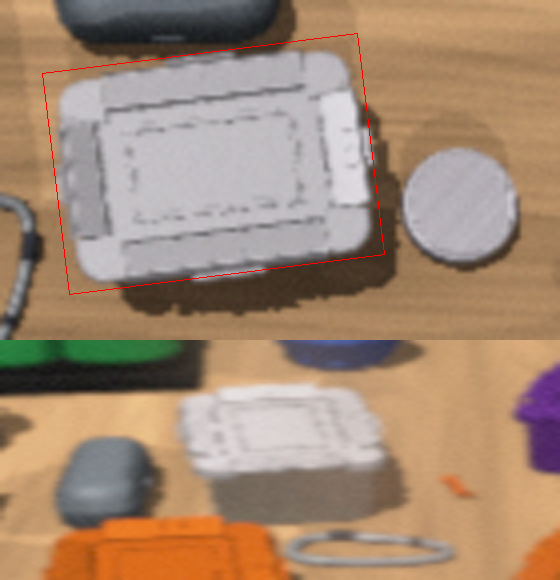

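The picture shows four box-shaped things in the top view: orange (207,139), orange (212,251), purple (365,263) and white/clear (330,161). The white one fits the description, with its flaps up, the grey case behind it and the tin at its right.

```bash
cat >> h.py <<'E'
C=np.array([0.560,-0.090]); YAW=0.0
def go(x,y,z,yaw=None):
    """tool-frame delta in mm (and az deg aligning tool x with direction yaw)"""
    s=sensors.read_state(); R=s['orientation']
    d=R.T@(np.array([x,y,z])-s['ee_pos'])*1000
    a=None
    if yaw is not None:
        t=R.T@np.array([np.cos(yaw),np.sin(yaw),0]); a=np.degrees(np.arctan2(t[1],t[0]))
    tilt=np.degrees(np.cross([0,0,1],R.T@[0,0,-1]))
    print('delta',d.round(1),'az',a,'tilt',tilt.round(2),'pos',s['ee_pos'].round(4),'F',s['contact_force'].round(1),'t',s['clock'])
E
python3 - <<'E'
from h import *
c=cam('top')
f=lambda l:ray(c,np.array(l)/4+[275,120]-.375,0.084)[:,:2]
n=f([(122,243),(325,220)]); fa=f([(105,108),(303,87)]); l=f([(93,122),(106,237)]); r=f([(320,92),(333,205)])
for e in (n,fa,l,r): print(e, np.linalg.norm(e[1]-e[0]), np.degrees(np.arctan2(*(e[1]-e[0])[::-1])))
print(np.vstack([n,fa]).mean(0),np.vstack([l,r]).mean(0), np.linalg.norm(n.mean(0)-fa.mean(0)),np.linalg.norm(l.mean(0)-r.mean(0)))
ct=ray(c,[(328.4,161)],.084);print(ct)
go(0.49,-.09,.17,np.radians(98.6))
E
```

```text
[[ 0.50767207 -0.02976957]
 [ 0.52651386 -0.1634404 ]] 0.13499223259848211 -81.97663931558331
[[ 0.59721432 -0.01655491]
 [ 0.61495334 -0.14763931]] 0.13227922230276395 -82.29325465936095
[[ 0.58763112 -0.00882711]
 [ 0.51136266 -0.01914745]] 0.07696354370507646 -172.29377285420318
[[ 0.61191393 -0.15898875]
 [ 0.5366275  -0.16860211]] 0.07589771876135275 -172.7232509052486
[ 0.5615884  -0.08935105] [ 0.5618838  -0.08889136] 0.09016570071527936 0.15184275744903394
[[ 0.560799   -0.09018103  0.084     ]]
delta [-504.   496.1   61.3] az -24.285967897706183 tilt [-0.    0.03  0.  ] pos [0.1487 0.5294 0.231 ] F [0.2 0.5 0.3] t 0.25
```

>>> arm_command --deltas "-29 38 0 0 0 0 0;-29 38 0 0 0 0 0;-29 38 0 0 0 0 0;-29 38 0 0 0 0 0;-29 38 0 0 0 0 0"

```text
clock: 0.75
ee_pos: [0.2936, 0.3351, 0.2297]
orientation: [[0.263, 0.965, -0.001], [0.965, -0.263, -0.001], [-0.001, -0.001, -1.0]]
contact_force: [1.0, 1.5, 0.0]
grip_width: 0.0123
```

>>> arm_command --deltas "-29 38 0 0 0 0 0;-29 38 0 0 0 0 0;-29 38 0 0 0 0 0;-29 38 0 0 0 0 0;-29 38 0 0 0 0 0"

```text
clock: 1.25
ee_pos: [0.4429, 0.1363, 0.2308]
orientation: [[0.262, 0.965, 0.001], [0.965, -0.262, -0.0], [0.0, 0.001, -1.0]]
contact_force: [1.3, 1.5, 0.3]
grip_width: 0.0
```

>>> arm_command --deltas "-25 33 0 0 0 0 0;-25 33 0 0 0 0 0;0 0 0 0 0 -8 0;0 0 0 0 0 -8 0;0 0 0 0 0 -7.5 0"

```text
clock: 1.75
ee_pos: [0.4977, 0.0614, 0.2301]
orientation: [[-0.148, 0.989, 0.001], [0.989, 0.148, -0.001], [-0.001, 0.001, -1.0]]
contact_force: [-0.5, 0.1, 0.1]
grip_width: -0.0003
```

```bash
sed -i 's/^C=.*/C=np.array([0.5615,-0.089]); YAW=np.radians(7.7)\nbx=np.array([np.cos(YAW),np.sin(YAW)]); by=np.array([-bx[1],bx[0]])\nPT=dict(near=C-.061*bx,far=C+.061*bx,left=C+.091*by,right=C-.091*by)/' h.py; python3 -c "
from h import *
print(PT);go(*PT['left'],.12,YAW+np.pi/2)"
```

```text
{'near': array([ 0.50105002, -0.09717316]), 'far': array([ 0.62194998, -0.08082684]), 'left': array([0.54930726, 0.00117947]), 'right': array([ 0.57369274, -0.17917947])}
delta [-67.2  42.  110.2] az 0.832684614081899 tilt [ 0.03  0.04 -0.  ] pos [0.4977 0.0614 0.2301] F [-0.5  0.1  0.1] t 1.75
```

>>> arm_command --deltas "-34 21 25 0 0 0.8 0;-34 21 25 0 0 0 0;0 0 40 0 0 0 0;0 0 15 0 0 0 0;0 0 0 0 0 0 0"

```text
clock: 2.25
ee_pos: [0.5518, -0.0027, 0.1223]
orientation: [[-0.14, 0.99, 0.004], [0.99, 0.14, -0.0], [-0.001, 0.004, -1.0]]
contact_force: [0.7, -0.7, 1.0]
grip_width: -0.0003
```

```bash
python3 -c "
from h import *
go(*PT['left'],.12,YAW+np.pi/2)
w=cam('wrist','w1.png')
for k in PT: print(k,proj(w,[[*PT[k],.09]]).round())
"
```

```text
delta [ 4.2 -2.   2.3] az 0.327296656047051 tilt [ 0.2   0.05 -0.  ] pos [ 0.5518 -0.0027  0.1223] F [ 0.7 -0.7  1. ] t 2.25
near [[126. 131.]]
far [[149. 316.]]
left [[284. 233.]]
right [[  4. 230.]]
```

View pics/w1.png

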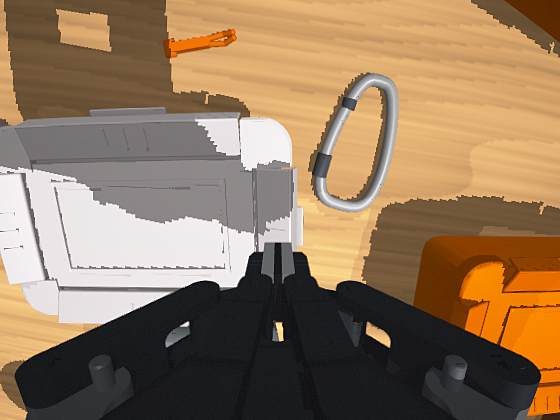

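The wrist view shows the left flap between crease u≈257 and edge u≈298, and the press point projects to (284,233). The near and far points also land on their flaps, so I press the left one now.

>>> arm_command --deltas "4 -2 10 -0.2 0 0 0;0 0 10 0 0 0 0;0 0 6 0 0 0 0;0 0 5 0 0 0 0;0 0 4 0 0 0 0"

```text
clock: 2.8
ee_pos: [0.5509, 0.0026, 0.0896]
orientation: [[-0.141, 0.99, 0.014], [0.99, 0.141, 0.0], [-0.002, 0.014, -1.0]]
contact_force: [-4.9, 7.0, 10.6]
grip_width: 0.0001
```

>>> arm_command --deltas "0 0 4 0 0 0 0;0 0 4 0 0 0 0;0 0 3 0 0 0 0;0 0 0 0 0 0 0;0 0 0 0 0 0 0"

```text
clock: 3.3
ee_pos: [0.5522, 0.0029, 0.0851]
orientation: [[-0.142, 0.99, 0.019], [0.99, 0.142, -0.0], [-0.003, 0.018, -1.0]]
contact_force: [0.2, -0.5, 0.1]
grip_width: 0.0002
```

```bash
python3 -c "
from h import *
go(*PT['left'],.084,YAW+np.pi/2)"
```

```text
delta [-1.3 -3.1  1.1] az 0.46097363544022935 tilt [ 1.05  0.15 -0.  ] pos [0.5522 0.0029 0.0851] F [ 0.2 -0.5  0.1] t 3.3
```

>>> arm_command --deltas "0 0 3 0 0 0 0;0 0 3 0 0 0 0;0 0 -25 0 0 0 0;0 0 -25 1 0 0 0;0 0 0 0 0 0 0"

```text
clock: 3.8
ee_pos: [0.552, 0.0028, 0.1343]
orientation: [[-0.142, 0.99, 0.003], [0.99, 0.142, -0.003], [-0.003, 0.003, -1.0]]
contact_force: [0.1, -0.4, -0.4]
grip_width: -0.0
```

```bash
python3 -c "
from h import *
go(*PT['far'],.12,YAW+np.pi/2)
t=cam('top','t2.png')['color'][110:215,270:400];w=cam('wrist')['color']
t=cv2.resize(t,(520,420),interpolation=2); t=cv2.resize(t,(390,315)); w=cv2.resize(w,(420,315))
cv2.imwrite('pics/m2.png',np.hstack([t,w])[:,:800,::-1])"
```

```text
delta [-92.6  57.3  14.8] az 0.46016663677723096 tilt [ 0.15  0.19 -0.  ] pos [0.552  0.0028 0.1343] F [ 0.1 -0.4 -0.4] t 3.8
```

View pics/m2.png

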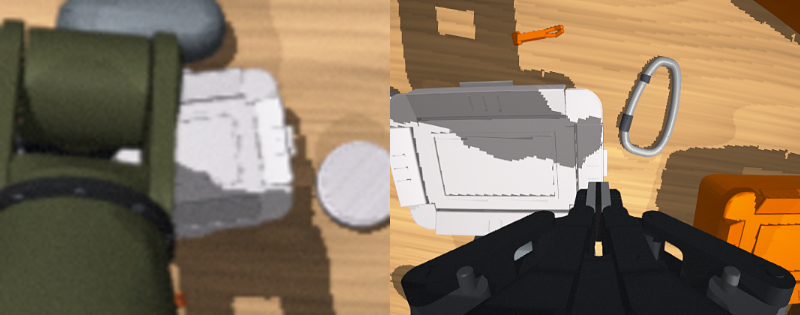

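The left flap is now level with the lid corners (wrist inset near (595,140)). The far flap is next.

>>> arm_command --deltas "-38 24 0 0 0 0.5 0;-36 22 0 0 0 0 0;-19 11 5 0 0 0 0;0 0 10 0 0 0 0;0 0 0 0 0 0 0"

```text
clock: 4.4
ee_pos: [0.6193, -0.0836, 0.1074]
orientation: [[-0.134, 0.991, -0.01], [0.991, 0.134, -0.001], [0.001, -0.01, -1.0]]
contact_force: [-1.0, 0.1, 0.7]
grip_width: 0.0003
```

```bash
python3 -c "
from h import *
go(*PT['far'],.1,YAW+np.pi/2)"
```

```text
delta [2.4 3.1 7.4] az 0.015911947889513726 tilt [-0.55 -0.03  0.  ] pos [ 0.6193 -0.0836  0.1074] F [-1.   0.1  0.7] t 4.4
```

>>> arm_command --deltas "2 3 5 -0.5 0 0 0;0 0 5 0 0 0 0;0 0 4 0 0 0 0;0 0 4 0 0 0 0;0 0 4 0 0 0 0"

```text
clock: 4.9
ee_pos: [0.6221, -0.0785, 0.0851]
orientation: [[-0.137, 0.991, 0.003], [0.991, 0.137, -0.0], [-0.001, 0.003, -1.0]]
contact_force: [-0.3, -2.0, 1.1]
grip_width: -0.0003
```

>>> arm_command --deltas "0 0 4 0 0 0 0;0 0 4 0 0 0 0;0 0 3 0 0 0 0;0 0 0 0 0 0 0;0 0 0 0 0 0 0"

```text
clock: 5.4
ee_pos: [0.6268, -0.0774, 0.0852]
orientation: [[-0.139, 0.99, 0.02], [0.99, 0.139, -0.003], [-0.005, 0.02, -1.0]]
contact_force: [-0.4, -0.5, 0.3]
grip_width: 0.0002
```

```bash
python3 -c "
from h import *
go(*PT['far'],.084,YAW+np.pi/2)"
```

```text
delta [-2.7 -5.3  1.1] az 0.29882516455935615 tilt [ 1.14  0.31 -0.  ] pos [ 0.6268 -0.0774  0.0852] F [-0.4 -0.5  0.3] t 5.4
```

>>> arm_command --deltas "0 0 -20 0 0 0 0;0 0 -20 1.1 0 -0.3 0;0 0 0 0 0 0 0;0 0 0 0 0 0 0;0 0 0 0 0 0 0"

```text
clock: 5.9
ee_pos: [0.6245, -0.0763, 0.1226]
orientation: [[-0.145, 0.989, -0.003], [0.989, 0.145, -0.004], [-0.004, -0.004, -1.0]]
contact_force: [0.1, -0.8, -0.2]
grip_width: -0.0002
```

```bash
python3 -c "
from h import *
go(*PT['right'],.105,YAW+np.pi/2)"
```

```text
delta [-94.4 -65.1  18.2] az 0.632764451917283 tilt [-0.22  0.21  0.  ] pos [ 0.6245 -0.0763  0.1226] F [ 0.1 -0.8 -0.2] t 5.9
```

>>> arm_command --deltas "-37 -26 0 0 0 0.6 0;-37 -26 0 0 0 0 0;-20 -13 5 0 0 0 0;0 0 10 0 0 0 0;0 0 0 0 0 0 0"

```text
clock: 6.4
ee_pos: [0.5696, -0.1801, 0.102]
orientation: [[-0.136, 0.991, -0.008], [0.991, 0.136, -0.002], [-0.001, -0.009, -1.0]]
contact_force: [-1.0, 0.4, -0.1]
grip_width: -0.0001
```

```bash
python3 -c "
from h import *
go(*PT['right'],.1,YAW+np.pi/2)
w=cam('wrist','w3.png')
print({k:proj(w,[[*PT[k],.084]]).round().tolist() for k in PT})"
```

```text
delta [0.4 4.2 2. ] az 0.08822648150899363 tilt [-0.49  0.04  0.  ] pos [ 0.5696 -0.1801  0.102 ] F [-1.   0.4 -0.1] t 6.4
{'near': [[448.0, 145.0]], 'far': [[419.0, 339.0]], 'left': [[571.0, 249.0]], 'right': [[278.0, 252.0]]}
```

View pics/w3.png

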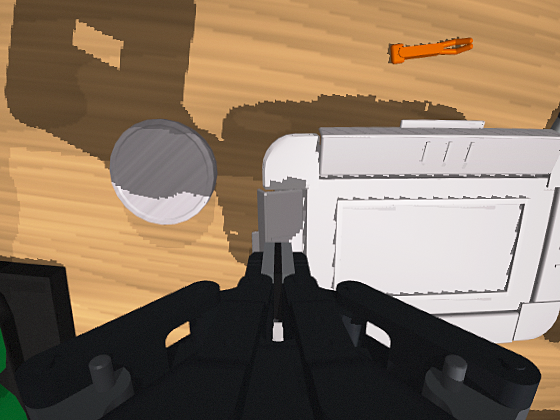

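The right flap is still up under the fingertip (258–305, 188–240), and the near flap is up (320–555, 128–178).

>>> arm_command --deltas "0 4 3 -0.5 0 0 0;0 0 4 0 0 0 0;0 0 4 0 0 0 0;0 0 4 0 0 0 0;0 0 4 0 0 0 0"

```text
clock: 6.95
ee_pos: [0.5766, -0.1772, 0.084]
orientation: [[-0.14, 0.99, 0.005], [0.99, 0.14, -0.003], [-0.004, 0.004, -1.0]]
contact_force: [-1.5, -0.7, 3.9]
grip_width: -0.0
```

>>> arm_command --deltas "0 0 4 0 0 0 0;0 0 4 0 0 0 0;0 0 3 0 0 0 0;0 0 0 0 0 0 0;0 0 0 0 0 0 0"

```text
clock: 7.45
ee_pos: [0.578, -0.1776, 0.0852]
orientation: [[-0.142, 0.99, 0.01], [0.99, 0.142, -0.007], [-0.009, 0.009, -1.0]]
contact_force: [-0.1, 0.4, 0.2]
grip_width: -0.0001
```

>>> arm_command --deltas "0 0 -20 0 0 0 0;0 0 -20 0 0 0 0;0 0 0 0 0 0 0;0 0 0 0 0 0 0;0 0 0 0 0 0 0"

```text
clock: 7.95
ee_pos: [0.577, -0.1761, 0.1225]
orientation: [[-0.143, 0.99, 0.007], [0.99, 0.143, -0.006], [-0.007, 0.006, -1.0]]
contact_force: [-0.7, 0.2, -0.5]
grip_width: -0.0
```

```bash
python3 -c "
from h import *
go(*PT['near'],.105,YAW+np.pi/2)"
```

```text
delta [ 89.1 -64.   16.6] az 0.5289135895836374 tilt [ 0.33  0.38 -0.  ] pos [ 0.577  -0.1761  0.1225] F [-0.7  0.2 -0.5] t 7.95
```

>>> arm_command --deltas "36 -26 0 0.3 0.4 0.5 0;36 -26 0 0 0 0 0;17 -12 5 0 0 0 0;0 0 10 0 0 0 0;0 0 0 0 0 0 0"

```text
clock: 8.45
ee_pos: [0.4969, -0.0941, 0.1011]
orientation: [[-0.134, 0.991, -0.006], [0.991, 0.134, 0.003], [0.003, -0.006, -1.0]]
contact_force: [0.3, -0.3, 0.3]
grip_width: -0.0002
```

```bash
python3 -c "
from h import *
go(*PT['near'],.1,YAW+np.pi/2)"
```

```text
delta [-3.6  3.7  1. ] az -0.026263755746507137 tilt [-0.34 -0.19  0.  ] pos [ 0.4969 -0.0941  0.1011] F [ 0.3 -0.3  0.3] t 8.45
```

>>> arm_command --deltas "-4 2 3 -0.3 0 0 0;0 0 4 0 0 0 0;0 0 4 0 0 0 0;0 0 4 0 0 0 0;0 0 4 0 0 0 0"

```text
clock: 8.95
ee_pos: [0.5012, -0.1002, 0.0829]
orientation: [[-0.131, 0.991, -0.001], [0.991, 0.131, 0.003], [0.004, -0.001, -1.0]]
contact_force: [-36.2, 11.4, 82.4]
grip_width: -0.0001
```

>>> arm_command --deltas "0 0 4 0 0 0 0;0 0 4 0 0 0 0;0 0 3 0 0 0 0;0 0 0 0 0 0 0;0 0 0 0 0 0 0"

```text
clock: 9.45
ee_pos: [0.5017, -0.1005, 0.0851]
orientation: [[-0.131, 0.991, 0.0], [0.991, 0.131, 0.004], [0.004, 0.001, -1.0]]
contact_force: [-0.3, -0.0, -0.4]
grip_width: -0.0
```

>>> arm_command --deltas "0 0 -20 0 0 0 0;0 -20 -35 0 0 0 0;0 -35 -35 0 0 0 0;0 -40 -20 0 0 0 0;0 -40 0 0 0 0 0"

```text
clock: 9.95
ee_pos: [0.3669, -0.1197, 0.196]
orientation: [[-0.132, 0.991, -0.002], [0.991, 0.132, 0.004], [0.004, -0.002, -1.0]]
contact_force: [0.2, -0.6, 0.0]
grip_width: -0.0001
```

```bash
python3 -c "
from h import *
go(*PT['near'],.1,YAW+np.pi/2)
w=cam('wrist'); t=cam('top','top4.png'); s=cam('side')
a=cv2.resize(t['color'][110:215,270:410],(400,300),interpolation=2)
b=cv2.resize(w['color'],(400,300)); d=cv2.resize(s['color'][170:245,210:310],(400,300),interpolation=2)
cv2.imwrite('pics/m4.png',np.vstack([np.hstack([a,b]),np.hstack([d,cv2.resize(t['color'],(400,300))])])[:,:,::-1])"
```

```text
delta [  4.2 136.1  95.8] az -0.1043061895241835 tilt [-0.09 -0.22  0.  ] pos [ 0.3669 -0.1197  0.196 ] F [ 0.2 -0.6  0. ] t 9.95
```

View pics/m4.png

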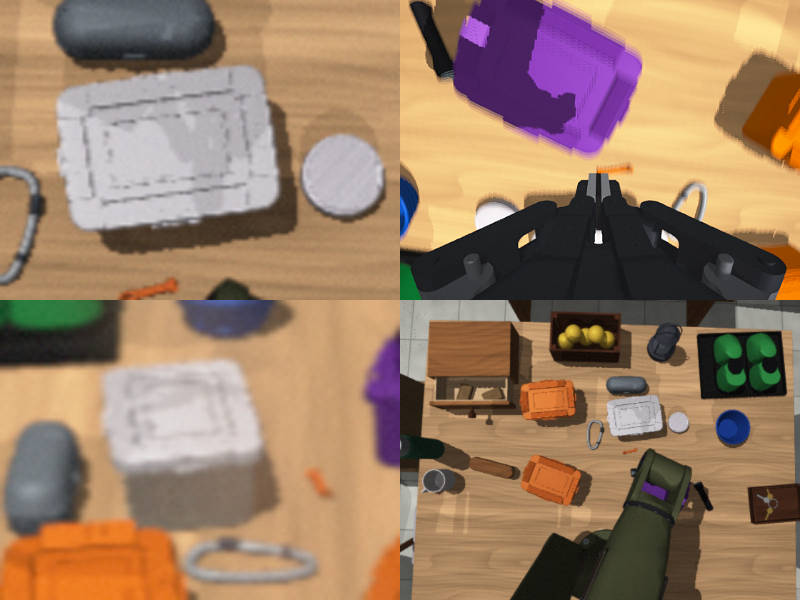

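All four flaps look level. I'll check the box position with the same mask as before, then hand in.

```bash
python3 - <<'E'
from h import *
for n in ('top0.png','top4.png'):
    im=cv2.imread('pics/'+n); hsv=cv2.cvtColor(im,cv2.COLOR_BGR2HSV)
    m=((hsv[...,1]<60)&(hsv[...,2]>110)).astype(np.uint8)*255
    m[:, :280]=0;m[:,373:]=0;m[:130]=0;m[200:]=0
    m=cv2.morphologyEx(m,cv2.MORPH_CLOSE,np.ones((5,5)))
    print(cv2.minAreaRect(max(cv2.findContours(m,0,2)[0],key=cv2.contourArea)))
s=sensors.read_state(); print(s['contact_force'],abs(s['joint_vel']).max())
c=cam('side')
im=np.hstack([cv2.resize(x,(400,300),interpolation=2) for x in (cv2.imread('pics/side0.png')[178:230,225:285],c['color'][178:230,225:285,::-1])])
cv2.imwrite('pics/m5.png',im)
E
```

```text
((328.376953125, 161.01539611816406), (55.691593170166016, 79.38223266601562), 82.87498474121094)
((327.65997314453125, 161.6199951171875), (53.457275390625, 76.0846939086914), 81.8698959350586)
[0.89559088 0.25660845 1.08618464] 0.059417318448143526
```

View pics/m5.png

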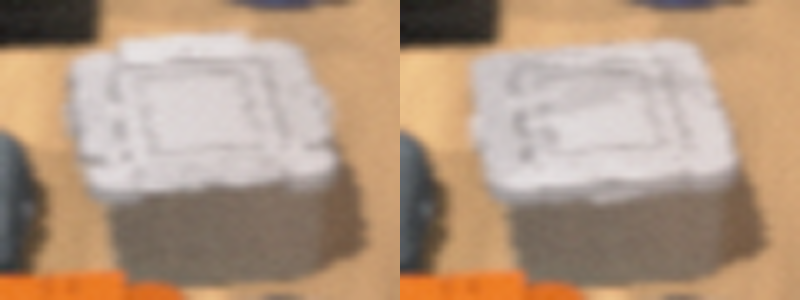

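The before and after views show that all four flaps are now flush (right panel, straight rim), and the box moved by about 1 px (≈2–3 mm).

```bash
python3 -c "
from h import *
print(ticket.hand_in())"
```

```text
the job is handed in; nothing more can be done
None
```

I pressed the white box's four flaps down in the order left, far, right, near, using the shut fingertips. Then I pulled the arm clear and handed the job in at about 10 s of the 42 s allowed.

- **Flaps:** At each flap the force built up and then dropped to about zero, with the tip resting at z ≈ 0.085 m, where a shut flap lies. The last top and side views show all four level with the lid. The joint angles can't be read directly, so this rests on the images and the tip height.
- **Box:** It shifted by about 1 pixel in the top view (≈2–3 mm), and in the views it looks upright.
- **Other things:** The bystanders and the drawer looked unmoved in the last top view. I didn't measure them.
- **Force:** A reading during the near-flap press showed 82 N vertical, about 91 N in total. That is under the 120 N wrist limit but harder than I intended. Force was only reported at the end of each move, so a higher peak in between can't be ruled out.

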